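# Shut and bolt the gauge test box

### The job

Push the lid of the blue gauge test box fully shut with a fingertip. Then press the yellow safety catch well down with one finger and keep it down while the other finger pushes the red bolt plate fully home, and take the hand away so that the catch springs up again and locks the bolt. Nothing is to be grasped or lifted, and the loose things beside the box stay where they are.

Things in the scene. Friction and masses are not known exactly. Their poses are not given: they have to be found in the camera images.
- test_box: blue gauge test box screwed to the table, 280 x 200 x 70 mm (its x, y, z); origin at the centre of its underside. Near half (x -140 to 0): a deck 70 mm above the table with the bolt along y = -25 mm and the yellow catch along y = +25 mm. Far half: a chamber with a gauge, under the clear lid. Its feet reach to y = +-122 mm.
- lid (a joint): lid angle, rad: 0 = shut, grows as the near edge rises (0.35 to 0.7 at the start). Clear lid in an aluminium frame, 120 (box x) x 190 x 8 mm, hinged at its far edge on the line box x = 127, z = 74 mm. Stiff hinge: it stays where it is left; 2 to 4 N straight down on its near half shuts it.
- lid_edge (a point): middle of the lid's width, on its top face, 5 mm behind its near edge, 115 mm from the hinge line; 78 mm above the table when shut
- staple (a point): top of the steel staple on the lid that receives the bolt, 16 mm behind the lid's near edge, 28 mm wide (box y); rises 24 mm above the lid, to 102 mm above the table when shut
- bolt (a joint): bolt slide towards box +x, m: 0 = drawn back, 0.045 = fully home, through the staple on the lid. Stays where it is left; friction about 2.5 N. While the catch is up its tooth blocks the bolt, with 2 mm of play when drawn back; the tooth can rise again behind the bolt only from 0.040 on.
- bolt_top (a point): centre of the top of the bolt's red push plate, 118 mm above the table, moves with the bolt. Plate 10 mm thick (box x), 28 mm wide, 78 to 118 mm above the table; a finger pushes its rear face, 5 mm to box -x of this point, towards box +x. Behind it the deck is free but for a 3 mm plate and an 11 mm high rail at box y = -45 to -41 mm.
- catch (a joint): how far the yellow safety catch is pressed down, m: 0 = up, 0.014 = on its stop. It goes straight down and springs back: 2 N to start, 9 N at the stop. It frees the bolt from 0.007 on; it must be held at 0.008 or deeper (0.011 is good) all the while the bolt is on its way.
- catch_top (a point): centre of the top of the catch's yellow press bar, 104 mm above the table when up. Bar 100 mm long (box x), 30 mm wide, its middle line 50 mm to the box +y side of the bolt's; it does not move along x, so a fingertip can slide along it. It reaches 45 mm behind and 55 mm ahead of the drawn-back push plate.
- adapter: loose brass adapter, 25 mm wide, 42 mm tall, standing beside the box; leave alone. Origin at the underside
- tin: loose round white tin, 57 mm across, 26 mm tall, beside the box; leave alone. Origin at the underside
- wheel: loose black hand wheel, 55 mm across, 34 mm tall, beside the box; leave alone. Origin at the underside
- grease: loose white grease tube with blue cap, 109 x 32 x 23 mm, lying beside the box; leave alone. Origin at the underside

How it is judged (in metres and radians):
On the way, in this order (a step that is already met when the one before it is completed fails the run):
1. the lid is shut while the bolt is still drawn back (value of joint lid below 0.035 rad and value of joint bolt below 0.006 m), for 0.1 s.
2. the bolt comes home with the catch held down (value of joint bolt above 0.04 m and value of joint catch above 0.008 m).
3. the catch has sprung up behind the bolt (value of joint bolt above 0.04 m and value of joint catch below 0.002 m), for 0.1 s.
At the end, for the whole second after the job is handed in: The lid is shut (within 0.035 rad), the bolt is home (at 0.040 of its 0.045 m or more), the catch is up (within 2 mm), and the loose things are within 20 mm of where they stood (all of step 3 and value of joint lid below 0.035 rad); the robot touches nothing.
It fails at once if the catch was let up while the bolt was on its way (bolt between 6 and 36 mm with the catch less than 8 mm down) (value of joint bolt between 0.006 and 0.036 m and value of joint catch below 0.008 m).
It fails at once if a loose thing beside the box was moved more than 20 mm (distance of any of adapter, tin, wheel, grease from where it was at the start of the episode above 0.02 m).
It fails at once if the lid was lifted instead of shut (value of joint lid above 0.8 rad).
It also fails if it takes over 43 s, if anything falls off the work surface, if the arm or the gripper's body presses on something with over 40 N, if the wrist force passes 120 N, or if a joint passes its speed limit or range.

### The arm

A 6-joint arm with a two-finger parallel gripper is mounted at the origin on a cart in front of the work surface, level with it; the furniture and walls round the work are solid. World frame = base frame: x ahead of the robot, y to its left, z up, the work surface at z = 0. Lengths are in m, angles in degrees, forces in N, time in s.
With the tool pointing down it reaches from about 0.35 to 0.975 m from the base axis. Payload 17.4 kg.
Tool frame: the origin (TCP) lies midway between the tips of the shut fingers; the grasp point (between the pads) lies 19 mm behind it; z points along the fingers, y is the line along which they close (so a half turn about z gives the same grasp; the last joint's range is limited). The gripper opens to 85 mm and grips with 20 to 120 N. Pads are 22 mm wide; open, the fingers measure 114 mm over their backs; the gripper's body (76 mm by 85 mm) begins 54 mm behind the grasp point. The pads swing forward as they close: fully open they stand 13 mm farther back than shut.
Start: joints at [-68.171, 6.646, 82.598, -0, 90.757, -2.166], TCP at [0.274, -0.617, 0.231] pointing down, gripper open.
Joint ranges: [-162.19, 162.19], [-47.58, 125.68], [4.15, 143.07], [-65.23, 245.23], [0.69, 171.88], [-170.13, 170.13]. Speed limits (degrees/s): [108.29, 108.29, 127.2, 180, 180, 180].

### API

Orientations are given as [roll, pitch, yaw] about the fixed x, y, z axes, in that order (R = Rz(yaw) Ry(pitch) Rx(roll)).
In Python, from plant import robot gives the robot as it stands.
- The arm moves only by the tool jog_arm, never from a script. Its argument "steps" is a list that holds one entry, the list of rows, each a list of 7 numbers: the finger opening in m, from 0 to 0.0854, then the shift along the tool's x, y, z in m, then the turn, a rotation vector about the tool's x, y, z in rad. In form: [[[gripper, dx, dy, dz, rx, ry, rz], ...]]. A call has 1 to 10 rows; each row is the pose to reach, as a shift and turn from the pose commanded when the call began, along the tool's axes at that moment; what a row does not reach only later rows make up. A row lasts 1/12 s, in which the tool goes at most 41.7 mm and 7.16 degrees, less where a joint would pass 70% of its speed; a pose out of reach is approached as far as the arm can. A call with a gripper value outside its range is refused whole. The fingers move at their own pace and stop on an object; the grip force is fixed at half the most. Time passes only in rows, so rows that repeat a pose let the fingers close. It gives the time, the measured TCP pose, the force, the opening and the grip force at its end, in the units of the state.
- robot.state(): the state, without advancing time (a new reading comes with each control period).
- robot.capture(name): name is "scene" or "side" or "wrist"; returns a dict with "img" (384x512x3 uint8, red, green, blue), "K" (3x3 intrinsics, pixels), "k1" (the pictures are not rectified: a ray, as slopes to the right and down, at radius r is drawn at 1 + k1 r^2 times it, then the intrinsics apply), "cam_to_world" (4x4, takes a point from camera to world coordinates). Camera axes: x right, y up, looking along -z (the intrinsics and any distortion apply to the point x, -y, -z); pixel columns grow to the right and rows downward; lengths in m; the calibration is good to about 2 mm. A picture is of the moment at which its call begins. There is no depth.
- robot.finish_job(): hands the job in; it is judged then, once.
The state is a dict: "t": time; "qpos": joint angles; "joint_velocities": joint speeds; "tau": joint torques, N m; "position": TCP position; "orientation": TCP orientation; "ft_force": force on the tool from outside, world axes, zero at the start; "torque": the same for the moment, N m; "opening": opening from 0.0 (shut) to 1.0 (fully open); "gripper_force": force on a finger pad.
Only numpy, scipy, OpenCV 4.12 (cv2) and the standard library are available. Lean on these libraries where they do the work, as an engineer would, in place of code of your own. Each camera call takes 0.05 s, during which the arm holds its last target. There are 200 camera calls.

## Working session

There is one attempt and no reset: what is moved stays moved. The work goes in short steps, Python scripts to look and compute and a tool call to move; the robot and the scene stay as the last step left them, time stands still between calls to the robot, and variables do not carry over. Pictures are saved under pics/ and viewed, at most 10 in all, crops included, and the job is handed in when it is done.

Besides the shell and the picture viewer there is one more tool, called as name([rows], argument=value, ...), one row to a line, values as JSON. jog_arm: Moves the arm, as the interface text tells. Its arguments: {"type":"object","properties":{"steps":{"type":"array"}},"required":["steps"]}

```bash
ls; mkdir -p pics; python3 - <<'E'
from plant import robot
import cv2
for n in ("scene","side"):
    c=robot.capture(n); cv2.imwrite(f"pics/{n}0.png",cv2.resize(c["img"][:,:,::-1],(800,600),interpolation=cv2.INTER_CUBIC))
    print(n,c["K"].tolist(),c["k1"],c["cam_to_world"].round(3).tolist())
print(robot.state())
E
```

```text
pics
scene [[493.80824603058596, 0.0, 256.3499998719832], [0.0, 493.80824603058596, 191.7307813883812], [0.0, 0.0, 1.0]] -0.09638501034351 [[-0.453, 0.392, -0.801, -0.272], [-0.892, -0.195, 0.408, 0.499], [0.004, 0.899, 0.438, 0.609], [0.0, 0.0, 0.0, 1.0]]
side [[451.47108892890236, 0.0, 254.35797994937957], [0.0, 451.47108892890236, 182.83148191368136], [0.0, 0.0, 1.0]] -0.10449785912629304 [[0.967, 0.125, -0.223, 0.402], [-0.256, 0.497, -0.829, -0.811], [0.007, 0.859, 0.513, 0.611], [0.0, 0.0, 0.0, 1.0]]
{'t': 0.1, 'qpos': array([-6.81701762e+01,  6.66921002e+00,  8.26326585e+01, -1.83030387e-03,
        9.07552535e+01, -2.16646385e+00]), 'joint_velocities': array([-0.00058684, -0.12973093, -0.05264348,  0.00925449, -0.07364981,
       -0.01340168]), 'tau': array([ 1.55405505e-03, -7.33672571e+01, -6.33790398e+01, -1.80294546e-05,
        5.18908739e-03,  3.01005446e-05]), 'position': array([ 0.27441883, -0.61651069,  0.23065347]), 'orientation': array([-1.79942850e+02, -3.30517677e-04,  2.39962643e+01]), 'ft_force': array([-0.38403025, -0.44062779,  0.49475633]), 'torque': array([ 0.04724841, -0.02979858, -0.0301105 ]), 'gripper_force': 0.0, 'opening': 0.9973735899787738}
```

View pics/scene0.png

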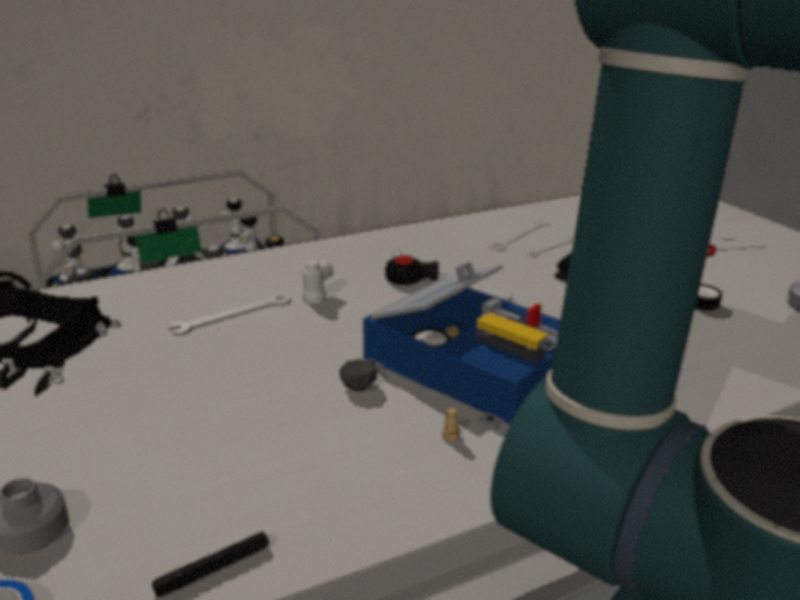

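View pics/side0.png

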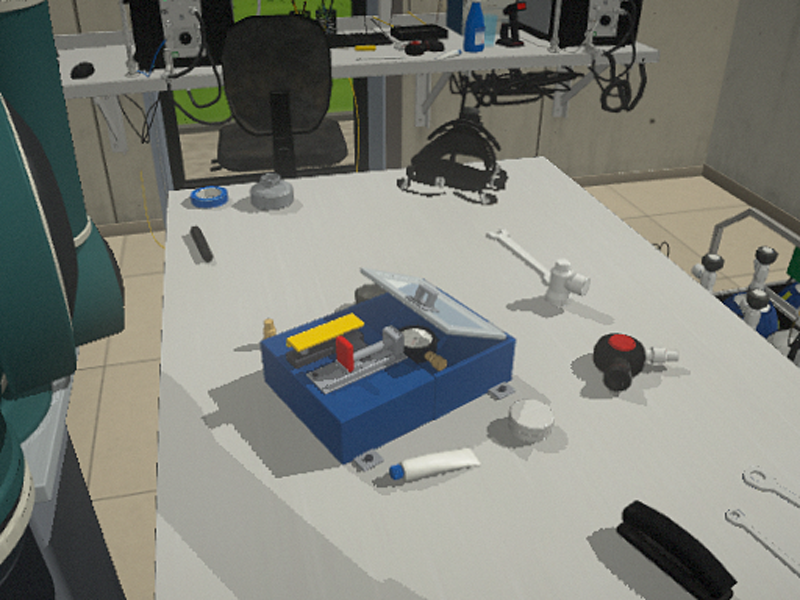

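```bash
cat > h.py <<'E'
import numpy as np, cv2
def proj(c,P):
    P=np.atleast_2d(P); T=np.linalg.inv(c["cam_to_world"]); q=P@T[:3,:3].T+T[:3,3]
    s=np.c_[q[:,0]/-q[:,2],-q[:,1]/-q[:,2]]; r2=(s**2).sum(1,keepdims=True)
    s=s*(1+c["k1"]*r2); return s*[c["K"][0,0],c["K"][1,1]]+c["K"][:2,2]
def box2w(p,B):
    x,y,yaw=p; c,s=np.cos(yaw),np.sin(yaw); B=np.atleast_2d(B)
    return np.c_[x+c*B[:,0]-s*B[:,1],y+s*B[:,0]+c*B[:,1],B[:,2]]
def crop(c,x0,y0,w,h,f,name):
    cv2.imwrite(name,cv2.resize(c["img"][y0:y0+h,x0:x0+w,::-1],(w*f,h*f),interpolation=cv2.INTER_CUBIC))
E
python3 - <<'E'
from plant import robot
from h import *
c=robot.capture("side"); crop(c,160,165,180,135,4,"pics/side1.png")
E
```

```text
(no output)
```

View pics/side1.png

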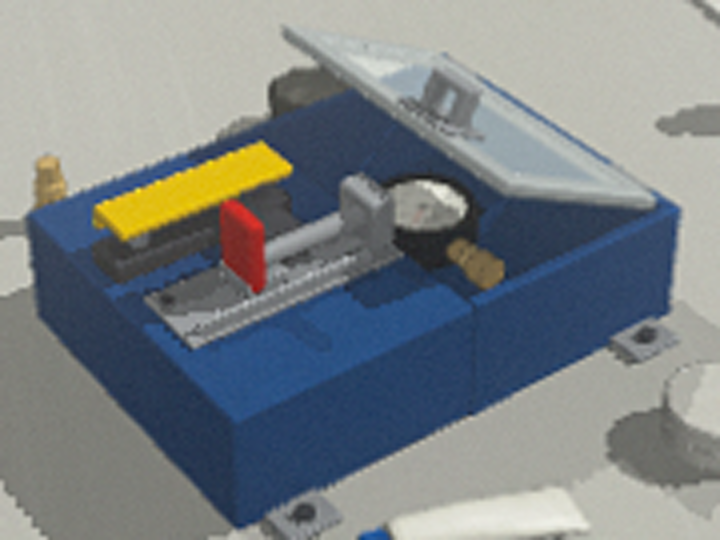

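```bash
cat > fit.py <<'E'
from plant import robot
from h import *
from scipy.optimize import least_squares
c=robot.capture("side")
px=np.array([(28,212),(235,422),(680,206),(240,525),(42,315),(668,308),(222,203),(264,236),(93,208),(292,168),(265,142),(282,26),(507,188)],float)/4+[160,165]
def model(v):
    x,y,yaw,b,l=v; L=.120
    ex,ez=.127-L*np.cos(l)-.004*np.sin(l)*0,.074+L*np.sin(l)
    ex-=-.0*l
    B=[(-.14,.1,.07),(-.14,-.1,.07),(.14,-.1,.07),(-.14,-.1,0),(-.14,.1,0),(.14,-.1,0),
       (b,-.025+.014,.118),(b,-.025-.014,.118),(b-.045,.04,.104),(b+.055,.01,.104),(b+.055,.04,.104),(ex,.095,ez),(ex,-.095,ez)]
    return proj(c,box2w((x,y,yaw),B))
r=least_squares(lambda v:(model(v)-px).ravel(),[.55,-.1,.3,-.07,.5],loss="soft_l1",x_scale=[.1,.1,.1,.1,.1])
print(r.x.round(4),np.degrees(r.x[2])); print((model(r.x)-px).round(1).tolist())
x=r.x; b,l=x[3],x[4]
for n,p in dict(lid_edge=(.127-.115*np.cos(l),0,.074+.115*np.sin(l)),bolt=(b,-.025,.118),catch=(b+.005,.025,.104)).items(): print(n,box2w(x[:3],p).round(4))
E
python3 fit.py
```

```text
[ 0.5908 -0.068   0.3873 -0.0866  0.4649] 22.19336213934627
[[-0.9, -0.2], [0.2, 0.0], [1.5, -0.2], [0.3, 2.7], [-1.3, 0.6], [1.3, 0.7], [0.5, -1.0], [-1.9, -2.3], [-0.6, -0.6], [0.5, -0.6], [-1.0, -0.6], [-0.0, 0.4], [0.7, -0.1]]
lid_edge [[ 0.6132 -0.0589  0.1256]]
bolt [[ 0.5201 -0.1239  0.118 ]]
catch [[ 0.5058 -0.0757  0.104 ]]
```

```bash
cat >> h.py <<'E'
from scipy.spatial.transform import Rotation as R
BOX=(0.5908,-0.068,0.3873); b=-0.0866
def rel(st,B):
    "shift in tool axes from the present pose to box point B"
    Rt=R.from_euler("xyz",st["orientation"],degrees=True)
    return Rt.inv().apply(box2w(BOX,B)[0]-st["position"]).round(4)
def inbox(st):
    x,y,yaw=BOX; d=st["position"][:2]-[x,y]; c,s=np.cos(yaw),np.sin(yaw)
    return (np.array([c*d[0]+s*d[1],-s*d[0]+c*d[1],st["position"][2]])*1000).round(1)
E
python3 -c "
from h import *; from plant import robot
s=robot.state(); print(rel(s,(.035,.04,.21)),inbox(s))"
```

```text
[ 0.5483 -0.4114  0.0212] [-500.1 -388.5  230.9]
```

jog_arm([
  [[0.036,0.28,-0.21,0,0,0,0.031],[0.036,0.28,-0.21,0,0,0,0.031],[0.036,0.28,-0.21,0,0,0,0.031],[0.036,0.28,-0.21,0,0,0,0.031],[0.036,0.548,-0.411,0.01,0,0,0.031],[0.036,0.548,-0.411,0.01,0,0,0.031],[0.036,0.548,-0.411,0.01,0,0,0.031],[0.036,0.548,-0.411,0.01,0,0,0.031],[0.036,0.548,-0.411,0.01,0,0,0.031],[0.036,0.548,-0.411,0.01,0,0,0.031]],
])

```text
t: 1.03
position: [0.4778, -0.2508, 0.2266]
orientation: [180.0, -0.0, 22.2]
ft_force: [1.3, -0.5, 0.2]
opening: 0.426
gripper_force: 0.0
```

```bash
python3 -c "
from h import *; from plant import robot
s=robot.state(); print(rel(s,(.035,.04,.21)),inbox(s),s['orientation'],s['ft_force'],s['opening'])"
```

```text
[ 0.2087 -0.1665  0.0166] [-173.7 -126.6  226.6] [ 1.79984062e+02 -1.36512929e-02  2.22091521e+01] [ 1.30413339 -0.47294755  0.17483371] 0.426276769354275
```

jog_arm([
  [[0.036,0.14,-0.16,0,0,0,0],[0.036,0.14,-0.16,0,0,0,0],[0.036,0.14,-0.16,0,0,0,0],[0.036,0.14,-0.16,0,0,0,0],[0.036,0.14,-0.16,0,0,0,0],[0.036,0.14,-0.16,0,0,0,0],[0.036,0.14,-0.16,0,0,0,0],[0.036,0.14,-0.16,0,0,0,0]],
])

```text
t: 1.7
position: [0.5463, -0.0518, 0.2263]
orientation: [180.0, 0.0, 22.3]
ft_force: [-0.2, -0.5, 0.0]
opening: 0.419
gripper_force: 0.0
```

```bash
python3 -c "
from h import *; from plant import robot
c=robot.capture('wrist'); s=robot.state(); print(rel(s,(.035,.04,.21)),inbox(s),s['ft_force'],s['opening'])
crop(c,0,0,512,384,1,'pics/w1.png')
import numpy as np
l=.4649
for B in [(b,-.025,.118),(b,-.011,.118),(b,-.039,.118),(b-.045,.04,.104),(b+.055,.01,.104),(-.14,.1,.07),(.127-.12*np.cos(l),.095,.074+.12*np.sin(l))]: print(B,proj(c,box2w(BOX,B)).round(0))
"
```

```text
[ 0.0704 -0.0088  0.0164] [-35.4  31.2 226.4] [ 0.31928975 -0.75560449  0.3777001 ] 0.42018121306717143
(-0.0866, -0.025, 0.118) [[326. 252.]]
(-0.0866, -0.011, 0.118) [[310. 252.]]
(-0.0866, -0.039, 0.118) [[343. 252.]]
(-0.1316, 0.04, 0.104) [[249. 288.]]
(-0.031599999999999996, 0.01, 0.104) [[285. 183.]]
(-0.14, 0.1, 0.07) [[191. 276.]]
(np.float64(0.019736031589878092), 0.095, np.float64(0.12780001004565306)) [[169. 124.]]
```

View pics/w1.png

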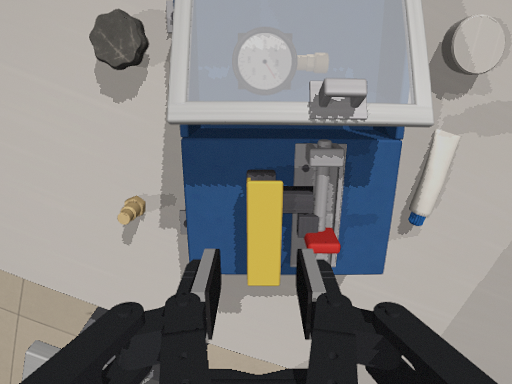

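jog_arm([
  [[0.036,0.07,-0.009,0,0,0,0],[0.036,0.07,-0.009,0,0,0,0],[0.036,0.07,-0.009,0.04,0,0,0],[0.036,0.07,-0.009,0.07,0,0,0],[0.036,0.07,-0.009,0.085,0,0,0],[0.036,0.07,-0.009,0.1,0,0,0],[0.036,0.07,-0.009,0.11,0,0,0],[0.036,0.07,-0.009,0.12,0,0,0],[0.036,0.07,-0.009,0.126,0,0,0],[0.036,0.07,-0.009,0.13,0,0,0]],
])

```text
t: 2.58
position: [0.608, -0.0171, 0.0966]
orientation: [180.0, -0.0, 22.2]
ft_force: [-0.9, 0.1, 1.5]
opening: 0.42
gripper_force: 0.4
```

jog_arm([
  [[0.036,0,0,0.003,0,0,0],[0.036,0,0,0.006,0,0,0],[0.036,0,0,0.006,0,0,0],[0.036,0,0,0.006,0,0,0]],
])

```text
t: 2.92
position: [0.6079, -0.0168, 0.0907]
orientation: [180.0, -0.0, 22.2]
ft_force: [0.4, -0.2, 0.2]
opening: 0.418
gripper_force: 0.0
```

jog_arm([
  [[0.036,0,0,0.003,0,0,0],[0.036,0,0,0.006,0,0,0],[0.036,0,0,0.009,0,0,0],[0.036,0,0,0.01,0,0,0]],
])

```text
t: 3.25
position: [0.6077, -0.0169, 0.0799]
orientation: [-180.0, 0.0, 22.2]
ft_force: [0.6, -0.1, 0.2]
opening: 0.424
gripper_force: 0.4
```

```bash
python3 -c "
from h import *; from plant import robot
c=robot.capture('side'); s=robot.state(); print(inbox(s),s['ft_force'],s['opening'])
crop(c,160,125,200,150,4,'pics/s2.png')
"
```

```text
[34.9 41.  79.9] [ 0.59193648 -0.16837659 -0.35058679] 0.4210976481360385
```

View pics/s2.png

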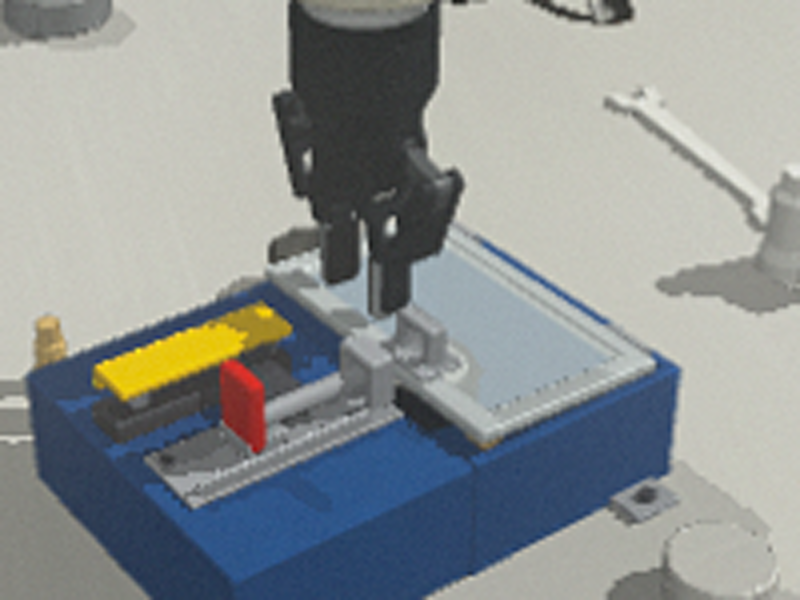

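jog_arm([
  [[0.036,0,0,0.002,0,0,0],[0.036,0,0,0.004,0,0,0],[0.036,0,0,0.005,0,0,0],[0.036,0,0,0.005,0,0,0],[0.036,0,0,0.005,0,0,0]],
])

```text
t: 3.72
position: [0.6078, -0.0169, 0.0755]
orientation: [180.0, -0.0, 22.2]
ft_force: [0.3, -0.3, 1.3]
opening: 0.427
gripper_force: 0.6
```

jog_arm([
  [[0.036,0,0,0.002,0,0,0],[0.036,0,0,0.003,0,0,0],[0.036,0,0,0.003,0,0,0],[0.036,0,0,0.003,0,0,0]],
])

```text
t: 4.05
position: [0.608, -0.017, 0.0751]
orientation: [180.0, -0.0, 22.2]
ft_force: [-15.4, 0.1, 26.9]
opening: 0.422
gripper_force: 13.9
```

jog_arm([
  [[0.036,0,0,-0.03,0,0,0],[0.036,0,0,-0.07,0,0,0],[0.036,0,0,-0.075,0,0,0],[0.036,-0.149,0.039,-0.075,0,0,0],[0.036,-0.149,0.039,-0.075,0,0,0],[0.036,-0.149,0.039,-0.075,0,0,0],[0.036,-0.149,0.039,-0.075,0,0,0],[0.036,-0.149,0.039,-0.075,0,0,0],[0.036,-0.149,0.039,-0.075,0,0,0],[0.036,-0.149,0.039,-0.075,0,0,0]],
])

```text
t: 4.88
position: [0.4851, -0.1093, 0.1477]
orientation: [180.0, -0.0, 22.2]
ft_force: [0.2, 0.3, 0.5]
opening: 0.42
gripper_force: 0.0
```

```bash
python3 -c "
from h import *; from plant import robot
c=robot.capture('side'); s=robot.state(); print(inbox(s),s['ft_force'],s['opening'])
d=robot.capture('wrist')
crop(c,160,110,170,127,4,'pics/s3.png')
crop(d,130,80,200,150,4,'pics/w3.png')
for B in [(b,-.025,.118),(b-.005,-.011,.118),(b-.005,-.039,.118),(b-.045,.04,.104),(b+.055,.01,.104)]: print(B,(proj(d,box2w(BOX,B))-[130,80]).round(0)*4)
"
```

```text
[-113.2    1.9  147.6] [ 0.18618238 -0.55270303 -0.03566288] 0.42008914160908856
(-0.0866, -0.025, 0.118) [[716. 448.]]
(-0.0916, -0.011, 0.118) [[608. 484.]]
(-0.0916, -0.039, 0.118) [[816. 484.]]
(-0.1316, 0.04, 0.104) [[268. 696.]]
(-0.031599999999999996, 0.01, 0.104) [[452.  20.]]
```

View pics/s3.png

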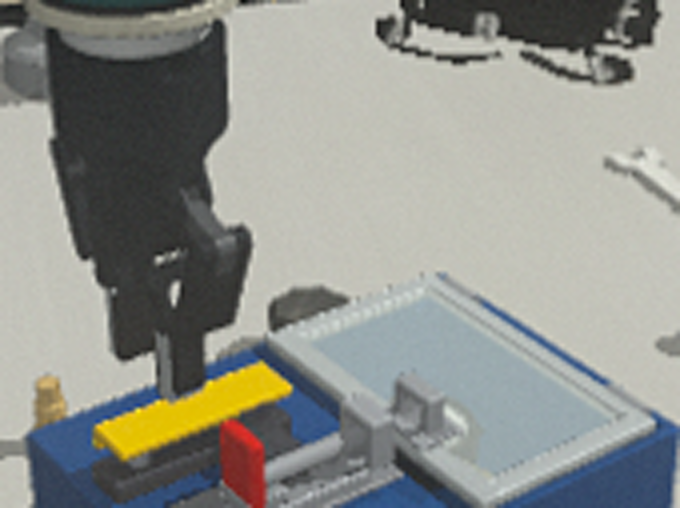

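View pics/w3.png

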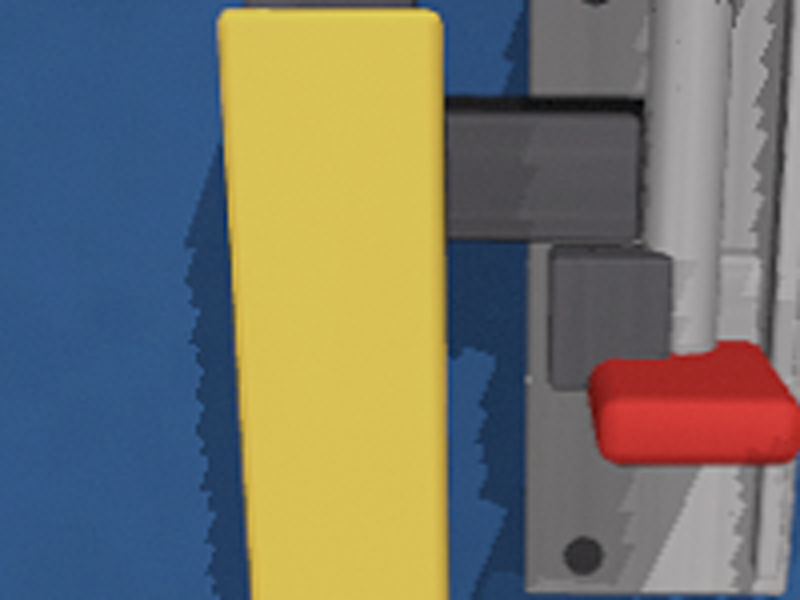

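jog_arm([
  [[0.036,0,0,0.03,0,0,0],[0.036,0,0,0.04,0,0,0],[0.036,0,0,0.045,0,0,0],[0.036,0,0,0.05,0,0,0],[0.036,0,0,0.052,0,0,0],[0.036,0,0,0.052,0,0,0],[0.036,0,0,0.052,0,0,0],[0.036,0,0,0.052,0,0,0]],
])

```text
t: 5.65
position: [0.485, -0.1093, 0.0963]
orientation: [180.0, -0.1, 22.2]
ft_force: [-2.1, 2.4, 5.0]
opening: 0.417
gripper_force: 2.4
```

jog_arm([
  [[0.036,0,0,0.003,0,0,0],[0.036,0,0,0.005,0,0,0],[0.036,0,0,0.005,0,0,0],[0.036,0,0,0.005,0,0,0],[0.036,0,0,0.005,0,0,0]],
])

```text
t: 6.07
position: [0.4851, -0.1094, 0.0914]
orientation: [180.0, -0.1, 22.2]
ft_force: [-1.6, 3.1, 7.3]
opening: 0.424
gripper_force: 3.6
```

```bash
python3 -c "
from h import *; from plant import robot
c=robot.capture('side')
for i in range(4): robot.capture('side'); s=robot.state(); print(inbox(s),s['ft_force'],s['opening'])
crop(c,160,140,150,112,5,'pics/s4.png')
"
```

```text
[-113.5    1.6   91.4] [-2.30405276  2.30463961  7.19847055] 0.4212963427094121
[-113.5    1.6   91.4] [-1.67232194  3.29248012  6.94563978] 0.41819541166497337
[-113.5    1.6   91.4] [-2.06754553  2.95278122  6.83936691] 0.42042229437469947
[-113.5    1.6   91.4] [-2.16887166  3.2568919   7.42285955] 0.42072205693199266
```

View pics/s4.png

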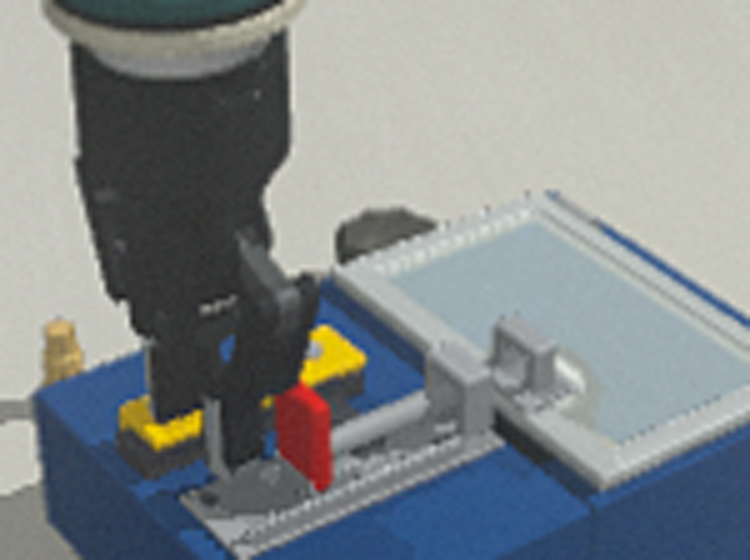

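jog_arm([
  [[0.036,0,0,0.001,0,0,0],[0.036,0.004,0,0.001,0,0,0],[0.036,0.008,0,0.001,0,0,0],[0.036,0.011,0,0.001,0,0,0],[0.036,0.013,0,0.001,0,0,0],[0.036,0.015,0,0.001,0,0,0],[0.036,0.017,0,0.001,0,0,0],[0.036,0.017,0,0.001,0,0,0]],
])

```text
t: 6.98
position: [0.5006, -0.1035, 0.0903]
orientation: [179.9, 0.0, 22.2]
ft_force: [-4.5, -2.3, 7.7]
opening: 0.424
gripper_force: 4.3
```

jog_arm([
  [[0.036,0.003,0,0,0,0,0],[0.036,0.006,0,0,0,0,0],[0.036,0.009,0,0,0,0,0],[0.036,0.012,0,0,0,0,0],[0.036,0.015,0,0,0,0,0],[0.036,0.018,0,0,0,0,0],[0.036,0.021,0,0,0,0,0],[0.036,0.024,0,0,0,0,0],[0.036,0.027,0,0,0,0,0],[0.036,0.03,0,0,0,0,0]],
])

```text
t: 7.82
position: [0.5282, -0.0924, 0.0903]
orientation: [179.9, 0.0, 22.2]
ft_force: [-7.6, -3.8, 8.8]
opening: 0.42
gripper_force: 5.2
```

jog_arm([
  [[0.036,0.002,0,0,0,0,0],[0.036,0.004,0,0,0,0,0],[0.036,0.006,0,0,0,0,0],[0.036,0.008,0,0,0,0,0],[0.036,0.009,0,0,0,0,0],[0.036,0.01,0,0,0,0,0],[0.036,0.01,0,0,0,0,0]],
])

```text
t: 8.4
position: [0.5375, -0.0886, 0.0903]
orientation: [179.9, 0.0, 22.2]
ft_force: [-5.3, -4.0, 8.7]
opening: 0.423
gripper_force: 4.3
```

jog_arm([
  [[0.036,0.001,0,0,0,0,0],[0.036,0.002,0,0,0,0,0],[0.036,0.002,0,0,0,0,0],[0.036,0.002,0,0,0,0,0]],
])

```text
t: 8.73
position: [0.5383, -0.0883, 0.0903]
orientation: [179.9, 0.2, 22.2]
ft_force: [-17.3, -6.4, 13.8]
opening: 0.42
gripper_force: 11.9
```

jog_arm([
  [[0.036,-0.003,0,0,0,0,0],[0.036,-0.006,0,0,0,0,0],[0.036,-0.006,0,0,0,0,0],[0.036,-0.006,0,-0.01,0,0,0],[0.036,-0.006,0,-0.03,0,0,0],[0.036,-0.006,0,-0.07,0,0,0],[0.036,-0.006,0,-0.1,0,0,0],[0.036,-0.006,0,-0.1,0,0,0],[0.036,-0.006,0,-0.1,0,0,0]],
])

```text
t: 9.48
position: [0.5344, -0.0896, 0.192]
orientation: [179.9, -0.2, 22.2]
ft_force: [0.2, 0.9, -1.3]
opening: 0.422
gripper_force: 0.0
```

```bash
python3 -c "
from h import *; from plant import robot
c=robot.capture('side'); s=robot.state(); print(inbox(s),s['ft_force'])
crop(c,160,140,200,150,4,'pics/s5.png')
"
```

```text
[-60.9   1.7 190.1] [ 0.13751731 -0.63338763 -0.8969481 ]
```

View pics/s5.png

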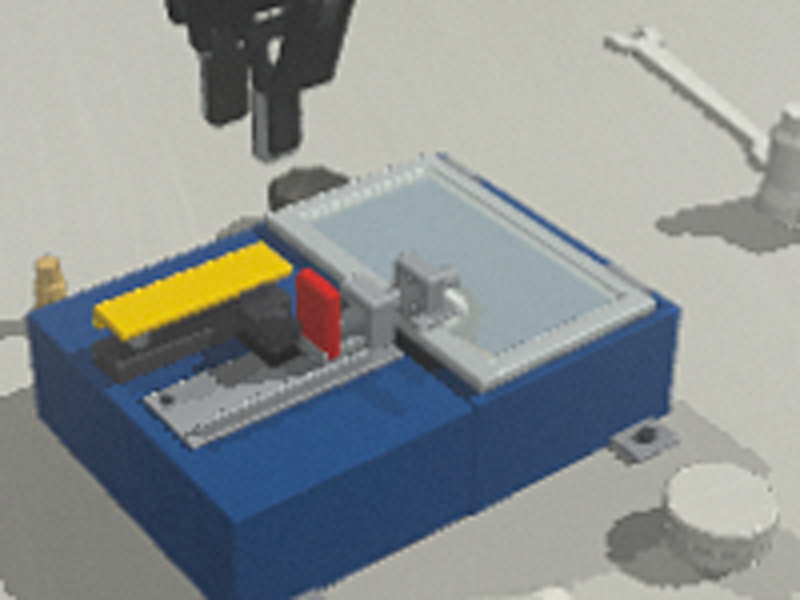

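The picture shows the lid flat, the red plate forward at about (318,312), the yellow catch up again at about (190,290), and the hand clear of the box. I'm handing the job in.

```bash
python3 -c "
from plant import robot
print(robot.finish_job())"
```

```text
the job is handed in; nothing more can be done
None
```

The job is handed in: the lid is shut, the bolt is home against its stop with the catch sprung up behind it, the hand is clear, and the loose things were not touched. This rests on the last side picture and the force readings, as `finish_job()` returned no verdict.

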